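Unclamp the hexagonal blank and lay it groove up on the gluing rack

ROBOT

A 6-joint arm with a two-finger parallel gripper is mounted at the origin on the work surface. World frame = base frame: x ahead of the robot, y to its left, z up, the work surface at z = 0. Lengths are in m, angles in rad, forces in N, time in s.
With the tool pointing down it reaches from about 0.25 to 0.725 m from the base axis. Payload 9.7 kg.
Tool frame: the origin (TCP) lies between the finger pads; the fingertips stand 11 mm ahead of it and the grasp point (between the pads) lies 8 mm behind it; z points along the fingers, y is the line along which they close (so a half turn about z gives the same grasp; the last joint's range is limited). The gripper opens to 85 mm and grips with 20 to 120 N. Pads are 22 mm wide; open, the fingers measure 114 mm over their backs; the gripper's body (76 mm by 85 mm) begins 54 mm behind the grasp point. The pads swing forward as they close: fully open they stand 13 mm farther back than shut.
Start: joints at [1.337, 0.087, 0.176, 1.66, 0, 1.571], TCP at [0.127, 0.535, 0.242] pointing down, gripper open.
Joint ranges: [-3.13, 3.13], [-0.85, 1.81], [-1.15, 1.24], [-2.2, 2.28], [-1.44, 1.52], [-3.14, 3.14]. Speed limits (rad/s): [2.22, 2.22, 2.57, 3.14, 3.14, 3.14].

INTERFACE

Orientations are given as a unit quaternion [x, y, z, w].
In Python, from rig import r gives the robot as it stands. The module is installed in compiled form; this text tells all that it offers.
- The arm moves only by the tool play_rows, never from a script. Its argument "motion" is a list of rows, each an object with "dp": the shift along the world's x, y, z in mm, a list of three; "turn": the turn, a rotation vector about the world's x, y, z in rad, a list of three. A call has 1 to 12 rows; each row is the pose to reach, as a shift and turn from the pose commanded when the call began; what a row does not reach only later rows make up. A row lasts 1/10 s, in which the tool goes at most 50 mm and 8.59 degrees, less where a joint would pass 70% of its speed; a pose out of reach is approached as far as the arm can. A call with a gripper value outside its range is refused whole. "gripper" is the finger opening in mm, from 0 to 85.4, set as the call begins (left out, the last holds). The fingers move at their own pace and stop on an object; "newtons" is the grip in N (left out, the last holds). Time passes only in rows, so rows that repeat a pose let the fingers close. It gives the time, the measured TCP pose, the force, the opening and the grip force at its end, in the units of the state.
- r.observe(): the state, without advancing time (a new reading comes with each control period).
- r.camera(name): name is "side" or "top" or "wrist"; returns the picture (400x640x3 uint8, blue, green, red); there is no depth.
- r.calibration(name): a dict with "fov_y" (degrees; the focal length in pixels is half the picture's height over the tangent of half this angle, whatever the lens; pixels are square), "cx", "cy" (the principal point, pixels), "eye" and "orientation" of the camera in the world; the wrist camera has in their place "mount" (4x4, takes a point from camera to tool coordinates, whose origin is the TCP and whose axes are the flange's). Camera axes: x right, y down, z forward; pixel columns grow to the right and rows downward; lengths in m; the calibration is good to about 2 mm. The wrist camera is an equidistant fisheye: a pixel r from the principal point sees the ray r / f radians off the axis. A picture is of the moment at which its call begins: read the wrist's pose just before it. calibration takes no time and is no camera call.
- r.finish_job(): hands the job in; it is judged then, once.
Trained networks look in the newest picture that a camera, given by its name, has taken for a name from the list of things; names that differ only in an ending like _2 or _b are one class to them, and where a whole thing is asked for, a point or a joint stands for the part that bears it (a point fixed in the world has none). Each returns a list of dicts, best first, with "score" (0 to 1); they miss things now and then, are a little off and sometimes report something else, mostly with a low value. They report only what shows in the picture. A call takes as long as a camera call. They do not tell look-alikes from the thing itself.
- r.spot_in(camera, name): "uv" ([column, row] in pixels, amid what is visible of it).
The state is a dict: "time_s": time; "qpos": joint angles; "dq": joint speeds; "tau": joint torques, N m; "position": TCP position; "eef_rot": TCP orientation; "ft_force": force on the tool from outside, world axes, zero at the start; "ft_torque": the same for the moment, N m; "opening": finger opening in m; "grasp_force": force on a finger pad.
Only numpy, scipy, OpenCV 4.12 (cv2) and the standard library are available. Lean on these libraries where they do the work, as an engineer would, in place of code of your own. Each camera call takes 0.05 s, during which the arm holds its last target. There are 200 camera calls.

TASK

Lift the sprung hold-down arm of the jig until it stays open by itself, then take out the hexagonal wooden blank it was holding and roll it until its grooved flat faces straight up. Leave it lying groove up across both bearers of the empty gluing rack, square to them, centred end to end and between the stop blocks, with the hold-down arm still open. Leave the other blanks and the glue bottle where they are.

Things in the scene. Friction and masses are not known exactly. Their poses are not given: they have to be found in the camera images.
- jig: fixed jig: plywood board 285 x 170, 12 mm thick, bearers along x at y = +-50, 20 wide, tops 40 mm above the bench (80 free between). Origin: underside, at the clamping place (board x -60 to 225); x away from the robot to the clamp's hinge and the waiting blanks (x = 135, 191), y along the blanks, z up. Steel hinge post 30 x 40 mm, 117 high at x = 85
- seat (a point): middle of the clamping place on the jig, 62 mm above the bench: where the middle of the held blank is at the start. Axes as the jig's
- clamp (a joint): hold-down arm angle, rad: 0 shut (level, pointing to jig -x), grows as it lifts, stop 1.85. Shut, spring and weight press down with about 4 N at the handle. Let go beyond 1.35 it springs open to the stop and stays; below 1.2 it snaps shut. The open arm stands behind the blank's middle, leaning slightly away, top 270 mm above the bench
- clamp_hinge (a point): hinge axis of the hold-down arm, along the jig's y; at jig x = 85 mm, 105 mm above the bench. Axes as the jig's
- handle (a point): grip point of the arm's cross handle: round steel bar, 12 mm thick, along jig y, 165 mm from the hinge axis, free from 10 to 65 mm to the +y side of the 20 mm wide arm's middle (this point at 42). Shut: jig x = -80, 105 mm above the bench; the blank's near corner is 55 mm from the bar's axis, its top 84 mm high. The bar can turn in the fingers
- rack: fixed gluing rack, empty at start: plywood board 190 x 170, 12 mm thick, bearers along x at y = +-50, 20 wide, tops 40 mm above the bench (80 free between); stop blocks 20 mm high on the bearers' ends, inner faces at x = +-75. Origin: underside, middle; z up. A blank laid here points along y, its axis 62 mm above the bench
- blank_a: one of 3 alike hexagonal wooden blanks, 160 mm long, 44 mm across flats (corners 50.8, flats 25.4 wide), 0.12 to 0.24 kg. One flat has a groove 10 wide, 4 deep along its whole length, seen on the ends too. Origin: middle, on the axis; y along it, z out of the grooved flat. One of the 3 is under the clamp (it varies), the rest wait behind it, to be left alone. None starts groove up
- blank_b: one of 3 alike hexagonal wooden blanks, 160 mm long, 44 mm across flats (corners 50.8, flats 25.4 wide), 0.12 to 0.24 kg. One flat has a groove 10 wide, 4 deep along its whole length, seen on the ends too. Origin: middle, on the axis; y along it, z out of the grooved flat. One of the 3 is under the clamp (it varies), the rest wait behind it, to be left alone. None starts groove up
- blank_c: one of 3 alike hexagonal wooden blanks, 160 mm long, 44 mm across flats (corners 50.8, flats 25.4 wide), 0.12 to 0.24 kg. One flat has a groove 10 wide, 4 deep along its whole length, seen on the ends too. Origin: middle, on the axis; y along it, z out of the grooved flat. One of the 3 is under the clamp (it varies), the rest wait behind it, to be left alone. None starts groove up
- glue: white plastic glue bottle with an orange cap, 56 mm across, 150 mm high, 0.3 kg, standing on the bench between jig and rack; to be left alone. Origin at the middle of its foot, z up
There are look-alikes about, which are no part of the job. Leave any red or turquoise look-alike of the blank_c alone.

How it is judged:
By the outcome, as a careful person would: the job done as asked, in the order asked, and still so for the second after the job is handed in, with the robot touching nothing.
It also fails if it takes over 72 s, if anything falls off the work surface, if the arm or the gripper's body presses on something with over 40 N, if the wrist force passes 120 N, or if a joint passes its speed limit or range.

## Working session

There is one attempt and no reset: what is moved stays moved. The work goes in short steps, Python scripts to look and compute and a tool call to move; the robot and the scene stay as the last step left them, time stands still between calls to the robot, and variables do not carry over. Pictures are saved under pics/ and viewed, at most 10 in all, crops included, and the job is handed in when it is done.

Besides the shell and the picture viewer there is one more tool, called in YAML: its name, and indented under it one key for each argument. play_rows: Moves the arm, as the interface text tells. Its arguments: {"type":"object","properties":{"motion":{"type":"array"},"gripper":{"type":"number"},"newtons":{"type":"number"}},"required":["motion"]}

```bash
mkdir -p pics
cat > h.py <<'E'
from rig import r
import numpy as np, cv2
from scipy.spatial.transform import Rotation as R
def cal(n):
    c=r.calibration(n); f=200/np.tan(np.radians(c['fov_y'])/2); return c,f
def rot(o):
    o=np.array(o); return o if o.shape==(3,3) else R.from_quat(o).as_matrix()
def ray(n,uv,z):
    c,f=cal(n); d=np.array([(uv[0]-c['cx'])/f,(uv[1]-c['cy'])/f,1]); d=rot(c['orientation'])@d; e=np.array(c['eye'])
    return e+d*(z-e[2])/d[2]
def proj(n,p):
    c,f=cal(n); q=rot(c['orientation']).T@(np.array(p)-np.array(c['eye'])); return [c['cx']+f*q[0]/q[2],c['cy']+f*q[1]/q[2]]
E
python3 - <<'E'
from h import *
for n in ['side','top']:
    im=r.camera(n); cv2.imwrite(f'pics/{n}0.png',im); print(n,r.calibration(n))
    for t in ['jig','rack','blank_a','handle','clamp','glue']:
        print(t,[(np.round(d['uv']).tolist(),round(d['score'],2)) for d in r.spot_in(n,t)[:6]])
print(r.calibration('wrist')); print(r.observe())
E
```

```text
side {'fov_y': 51.4234173844751, 'cx': 319.6901808373411, 'cy': 199.70030902053793, 'eye': array([ 0.32919607, -0.41040652,  0.74762125]), 'orientation': array([ 0.92268571, -0.17546184,  0.06665879, -0.3367801 ])}
jig [([320.0, 183.0], 0.84)]
rack [([362.0, 364.0], 0.87)]
blank_a [([349.0, 160.0], 0.92), ([248.0, 136.0], 0.92), ([225.0, 231.0], 0.82), ([298.0, 182.0], 0.73), ([360.0, 364.0], 0.71), ([372.0, 153.0], 0.62)]
handle [([290.0, 160.0], 0.93)]
clamp [([296.0, 161.0], 0.9)]
glue [([291.0, 158.0], 0.6), ([339.0, 249.0], 0.55)]
top {'fov_y': 54.16138727220216, 'cx': 320.85744231188653, 'cy': 193.51610918306633, 'eye': array([0.4544835 , 0.09615248, 0.98680008]), 'orientation': array([-0.69741211,  0.71545869, -0.03148603,  0.02727341])}
jig [([267.0, 177.0], 0.98)]
rack [([442.0, 215.0], 0.92)]
blank_a [([259.0, 200.0], 0.96), ([265.0, 120.0], 0.78), ([298.0, 274.0], 0.73), ([264.0, 146.0], 0.65), ([185.0, 232.0], 0.57)]
handle [([267.0, 205.0], 0.62)]
clamp [([264.0, 205.0], 0.71)]
glue [([359.0, 198.0], 0.73)]
{'fov_y': 65.70646984690485, 'cx': 323.5388001479768, 'cy': 202.
[... 364 characters left out ...]
}
{'time_s': 0.7, 'qpos': array([1.33699609e+00, 8.68572231e-02, 1.75927618e-01, 1.65981339e+00,
       3.66644229e-06, 1.57080306e+00]), 'dq': array([ 1.20336435e-04, -5.58166952e-05,  6.36158006e-04,  1.02335617e-03,
       -9.04059458e-04,  6.78590761e-04]), 'tau': array([ 8.69132255e-04, -5.19958127e+01,  4.64790666e+01,  1.01689260e-03,
        7.40566929e-05, -7.30397289e-06]), 'position': array([0.12742023, 0.53503383, 0.24232188]), 'eef_rot': array([1.16637388e-01, 9.93174566e-01, 2.66955863e-05, 1.28910157e-06]), 'ft_force': array([ 0.4823998 , -0.11838089,  0.18895186]), 'ft_torque': array([ 0.01511577, -0.02479705,  0.07383924]), 'grasp_force': 0.0, 'opening': 0.08535374576507089}
```

View pics/top0.png

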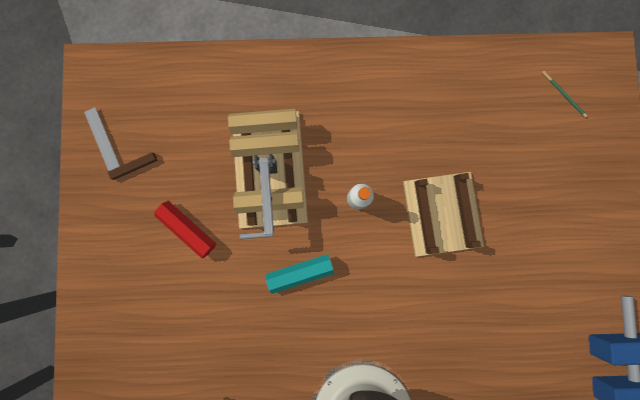

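View pics/side0.png

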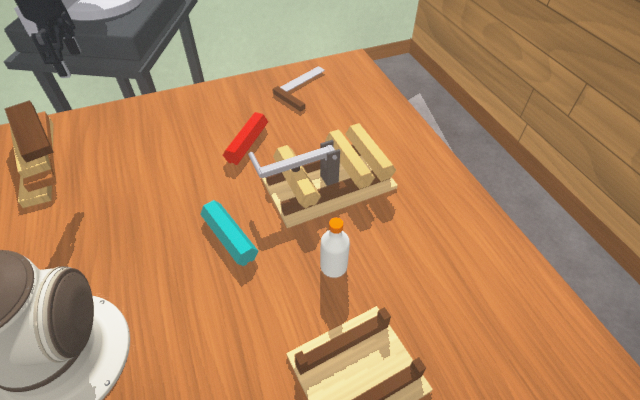

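Top view: the jig is at about (267,170), with the clamp arm running down over the held blank at (268,200) and the handle bar at (255,236). The rack is at (443,215) and the glue at (360,196). Blank look-alikes: red (185,230) and turquoise (300,274), both lying loose on the bench. The plain wooden blank under the arm, (268,200) top and (298,178) side, is the one meant. I'll enlarge it to confirm.

Run:
```python
from h import *
t=cv2.imread('pics/top0.png'); s=cv2.imread('pics/side0.png')
u=lambda im,x,y,w,h,k: cv2.resize(im[y:y+h,x:x+w],None,fx=k,fy=k,interpolation=cv2.INTER_CUBIC)
A=u(t,220,100,100,150,4); B=u(t,395,165,100,100,4)
C=u(s,240,110,80,40,1)
cv2.imwrite('pics/c1.png',np.hstack([A,np.vstack([B,np.zeros((200,400,3),np.uint8)])]))
cv2.imwrite('pics/c2.png',u(s,240,115,160,110,5))
```

```text
(no output)
```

View pics/c1.png

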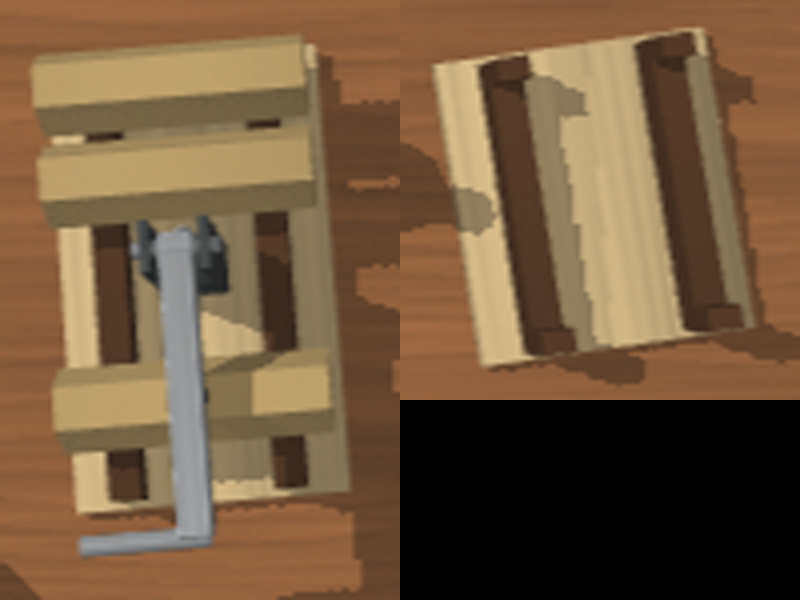

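View pics/c2.png

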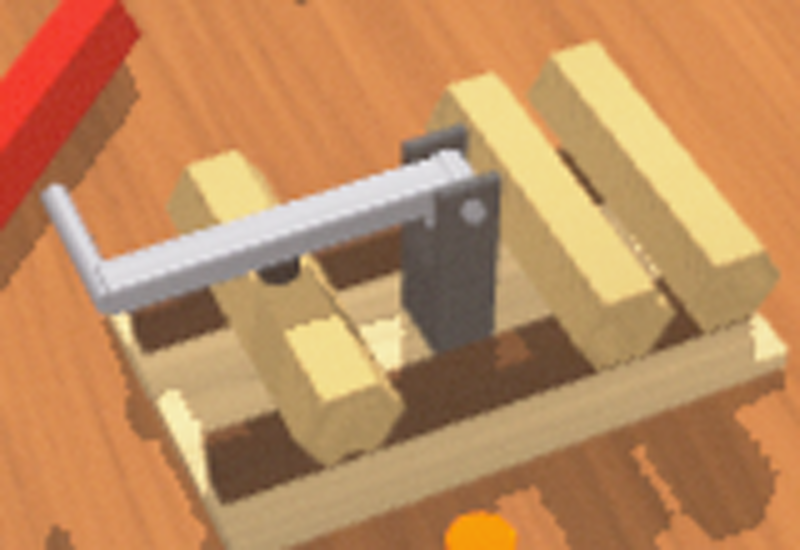

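The plain blank sits under the arm's pad, at crop (300,300), so it is confirmed as the one meant. Its groove isn't visible from here, and neither top flat shows one. Now I'll fit the poses.

Run:
```python
from h import *
from scipy.optimize import least_squares
def fit(P,UV,n0,free_z=False):
    P=np.array(P)/1e3
    f=lambda q:(np.array([proj('top',[q[0]+np.cos(q[2])*p[0]-np.sin(q[2])*p[1],q[1]+np.sin(q[2])*p[0]+np.cos(q[2])*p[1],p[2]]) for p in P])-UV).ravel()
    s=least_squares(f,n0,loss='soft_l1'); print(np.round(s.x,4)); print(np.round(f(s.x).reshape(-1,2),1).tolist()); return s.x
A=lambda L:np.array([[220+(x+.5)/4-.5,100+(y+.5)/4-.5] for x,y in L])
B=lambda L:np.array([[395+(x-400+.5)/4-.5,165+(y+.5)/4-.5] for x,y in L])
k=12.7
j=fit([(-60,-85,12),(-60,85,12),(225,-85,12),(-80,65,105)],A([(350,490),(78,514),(316,45),(80,547)]),[.45,.2,0])
for x,L in [(0,[(331,350),(330,405),(55,372),(57,430)]),(135,[(313,126),(316,178),(38,158),(42,205)]),(191,[(303,36),(307,85),(33,60),(37,110)])]:
    b=fit([(k,-80,84),(-k,-80,84),(k,80,84),(-k,80,84)],A(L),[.45,.2,0])
    c,s=np.cos(j[2]),np.sin(j[2]); d=b[:2]-j[:2]; print('in jig',x,c*d[0]+s*d[1],-s*d[0]+c*d[1])
k2=fit([(95,85,12),(95,-85,12),(-95,85,12),(-95,-85,12)],B([(433,65),(706,28),(483,367),(755,325)]),[.45,-.1,0])
c,s=np.cos(j[2]),np.sin(j[2])
W=lambda x,y,z:np.array([j[0]+c*x-s*y,j[1]+s*x+c*y,z])
H=W(-.08,.042,.105); print('handle',H,'proj side',proj('side',H),'top',proj('top',H))
print('armend',proj('side',W(-.08,0,.105)), 'tip',proj('side',W(-.08,.065,.105)))
print('rack corners side',[proj('side',[k2[0]+np.cos(k2[2])*x-np.sin(k2[2])*y,k2[1]+np.sin(k2[2])*x+np.cos(k2[2])*y,.012]) for x,y in [(.095,.085),(-.095,.085)]])
print('glue',ray('top',(362,193),.15),ray('top',(359,198),.075))
for n,uv,z in [('red',(185,230),.03),('turq',(300,274),.03)]: print(n,ray('top',uv,z))
```

```text
[0.5195 0.2132 0.0543]
[[0.1, 0.4], [-0.3, -0.1], [-0.1, -0.3], [0.2, 0.0]]
[0.5249 0.2122 0.0523]
[[-0.3, 1.6], [0.8, -1.2], [-0.3, 1.5], [-0.1, -2.1]]
in jig 0 0.005354423151760095 -0.0013110894093798238
[0.6554 0.2197 0.0814]
[[-0.4, 1.4], [-0.1, -1.0], [0.3, 0.5], [0.2, -0.6]]
in jig 135 0.13608147923931901 -0.0008613750398989524
[0.7118 0.2232 0.0686]
[[0.2, 0.8], [0.2, -0.9], [-0.1, 1.0], [-0.3, -0.9]]
in jig 191 0.19251723424362513 -0.0004402834624828572
[ 0.4781 -0.2143  0.1154]
[[0.6, -0.2], [-1.0, -0.4], [0.3, -0.0], [-0.1, 0.7]]
handle [0.43735327 0.2508025  0.105     ] proj side [np.float64(253.0897256133817), np.float64(160.44492180273082)] top [np.float64(250.11532075013844), np.float64(235.5875259658312)]
armend [np.float64(259.4727325075623), np.float64(173.0191058097256)] tip [np.float64(249.737568304067), np.float64(153.8413502374009)]
rack corners side [[np.float64(375.24599964462266), np.float64(305.43729082321056)], [np.float64(285.0016204891136), np.float64(352.4556010957565)]]
glue [0.52300514 0.0018854  0.15      ] [0.51759882 0.00085664 0.075     ]
red [0.45350047 0.42195027 0.03      ]
turq [0.34061389 0.14474035 0.03      ]
```

Jig origin is at about (0.5195, 0.213) with yaw 0.054, and the rack at (0.478, -0.214) with yaw 0.115. The side view agrees with this fit. Next I'll move above the handle.

play_rows:
  motion:
    - {"dp":[310,-284,-42],"turn":[0,0,-1.283]}
    - {"dp":[310,-284,-42],"turn":[0,0,-1.283]}
    - {"dp":[310,-284,-42],"turn":[0,0,-1.283]}
    - {"dp":[310,-284,-42],"turn":[0,0,-1.283]}
    - {"dp":[310,-284,-42],"turn":[0,0,-1.283]}
    - {"dp":[310,-284,-42],"turn":[0,0,-1.283]}
    - {"dp":[310,-284,-42],"turn":[0,0,-1.283]}
    - {"dp":[310,-284,-42],"turn":[0,0,-1.283]}
    - {"dp":[310,-284,-42],"turn":[0,0,-1.283]}
    - {"dp":[310,-284,-42],"turn":[0,0,-1.283]}
    - {"dp":[310,-284,-42],"turn":[0,0,-1.283]}
    - {"dp":[310,-284,-42],"turn":[0,0,-1.283]}
  gripper: 45
  newtons: 40

```text
time_s: 1.9
position: [0.4369, 0.2516, 0.2005]
eef_rot: [0.687, 0.727, 0.0, -0.0]
ft_force: [0.2, -0.3, -0.2]
opening: 0.045
grasp_force: 0.0
```

```bash
cat >> h.py <<'E'
def wproj(p,o=None):
    o=o or r.observe(); c,f=cal('wrist'); M=np.array(c['mount']); 
    t=rot(o['eef_rot']).T@(np.array(p)-o['position']); q=M[:3,:3].T@(t-M[:3,3])
    th=np.arctan2(np.hypot(q[0],q[1]),q[2]); a=np.arctan2(q[1],q[0]); return np.round([c['cx']+f*th*np.cos(a),c['cy']+f*th*np.sin(a)],1)
J=(.5195,.2132,.0543); K=(.4781,-.2143,.1154)
def W(F,x,y,z):
    c,s=np.cos(F[2]),np.sin(F[2]); return np.array([F[0]+c*x-s*y,F[1]+s*x+c*y,z])
E
python3 - <<'E'
from h import *
o=r.observe(); im=r.camera('wrist'); cv2.imwrite('pics/w1.png',im)
print(o['time_s'],o['position'],o['eef_rot'],o['qpos'])
print('bar tip,42,10',[wproj(W(J,-.08,y,.105),o) for y in(.065,.042,.01)])
print('blank +y end top corners',[wproj(W(J,x,.08,z),o) for x,z in((.0127,.084),(-.0127,.084),(-.0254,.062),(.0254,.062),(.0127,.04),(-.0127,.04))])
E
```

```text
1.9 [0.43691897 0.25162608 0.2004855 ] [ 6.87058763e-01  7.26601842e-01  1.16100338e-04 -7.31146996e-05] [ 5.22405709e-01 -3.44609872e-02 -2.89955593e-02  1.57608126e+00
  2.06694602e-04  2.03727241e+00]
bar tip,42,10 [array([323.9, 180.1]), array([323.8, 209.3]), array([323.7, 247.1])]
blank +y end top corners [array([434.2, 158.5]), array([405.6, 157.6]), array([385.6, 153.5]), array([438.9, 155.3]), array([419.1, 151.5]), array([394.1, 150.7])]
```

View pics/w1.png

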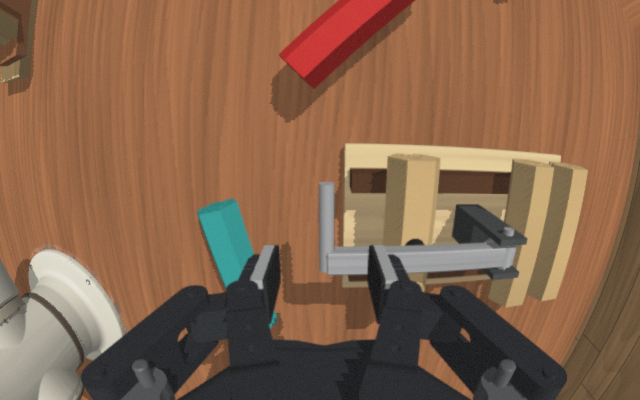

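The wrist view shows the bar from (327,184) to (327,270), between the open fingers and about 1.5 mm off the model. Descend and grip.

play_rows:
  motion:
    - {"dp":[1,0,-50],"turn":[0,0,0]}
    - {"dp":[1,0,-85],"turn":[0,0,0]}
    - {"dp":[1,0,-103],"turn":[0,0,0]}
    - {"dp":[1,0,-103],"turn":[0,0,0]}

```text
time_s: 2.35
position: [0.4364, 0.2511, 0.0948]
eef_rot: [0.687, 0.727, -0.002, -0.001]
ft_force: [-0.9, -0.1, -0.7]
opening: 0.0451
grasp_force: 0.0
```

play_rows:
  motion:
    - {"dp":[0,0,0],"turn":[0,0,0]}
    - {"dp":[0,0,0],"turn":[0,0,0]}
    - {"dp":[0,0,0],"turn":[0,0,0]}
    - {"dp":[0,0,0],"turn":[0,0,0]}
    - {"dp":[0,0,0],"turn":[0,0,0]}
    - {"dp":[0,0,0],"turn":[0,0,0]}
  gripper: 0
  newtons: 40

```text
time_s: 2.95
position: [0.439, 0.2518, 0.0991]
eef_rot: [0.688, 0.726, 0.001, 0.0]
ft_force: [-1.9, 0.8, 6.1]
opening: 0.0105
grasp_force: 39.2
```

play_rows:
  motion:
    - {"dp":[1,0,16.5],"turn":[0,0,0]}
    - {"dp":[3.3,0.2,32.8],"turn":[0,0,0]}
    - {"dp":[7.4,0.4,48.8],"turn":[0,0,0]}
    - {"dp":[13,0.7,64.3],"turn":[0,0,0]}
    - {"dp":[20,1.1,79],"turn":[0,0,0]}
    - {"dp":[28.8,1.6,93],"turn":[0,0,0]}
    - {"dp":[38.8,2.1,106.3],"turn":[0,0,0]}
    - {"dp":[50,2.7,118.4],"turn":[0,0,0]}

```text
time_s: 3.75
position: [0.4852, 0.2544, 0.2179]
eef_rot: [0.687, 0.727, -0.001, -0.003]
ft_force: [-22.2, 3.1, 14.1]
opening: 0.0103
grasp_force: 39.5
```

play_rows:
  motion:
    - {"dp":[12.4,0.7,10.8],"turn":[0,0,0]}
    - {"dp":[26,1.4,20.4],"turn":[0,0,0]}
    - {"dp":[40,2.2,28.6],"turn":[0,0,0]}
    - {"dp":[55,3,35.4],"turn":[0,0,0]}
    - {"dp":[71,3.8,40.6],"turn":[0,0,0]}
    - {"dp":[87,4.7,44.2],"turn":[0,0,0]}
    - {"dp":[103,5.6,46.2],"turn":[0,0,0]}
    - {"dp":[120,6.5,46.5],"turn":[0,0,0]}
    - {"dp":[120,6.5,46.5],"turn":[0,0,0]}

```text
time_s: 4.65
position: [0.6107, 0.2614, 0.264]
eef_rot: [0.688, 0.726, 0.003, 0.001]
ft_force: [3.1, 6.1, 7.0]
opening: 0.0098
grasp_force: 43.4
```

play_rows:
  motion:
    - {"dp":[0,0,0],"turn":[0,0,0]}
    - {"dp":[0,0,0],"turn":[0,0,0]}
    - {"dp":[0,0,15],"turn":[0,0,0]}
    - {"dp":[0,0,35],"turn":[0,0,0]}
    - {"dp":[-10,0,60],"turn":[0,0,0]}
    - {"dp":[-10,0,60],"turn":[0,0,0]}
  gripper: 50

```text
time_s: 5.25
position: [0.5978, 0.2602, 0.326]
eef_rot: [0.688, 0.726, 0.002, 0.001]
ft_force: [-0.0, 0.3, 0.8]
opening: 0.0497
grasp_force: 0.0
```

Run:
```python
from h import *
print(r.observe()['qpos'])
s=r.camera('side'); t=r.camera('top'); print(r.spot_in('side','handle')[:1],proj('side',W(J,.13,.042,.264)))
u=lambda im,x,y,w,h,k: cv2.resize(im[y:y+h,x:x+w],None,fx=k,fy=k,interpolation=cv2.INTER_CUBIC)
cv2.imwrite('pics/c3.png',np.hstack([u(s,230,70,200,200,2),u(t,190,60,200,200,2)]))
```

```text
[ 4.10535129e-01  4.17213877e-01  7.43060262e-01  1.89235597e+00
 -1.29171929e-04  1.92718793e+00]
[{'uv': [340.0, 108.5], 'score': 0.6}] [np.float64(341.7768646886536), np.float64(74.69764187671298)]
```

View pics/c3.png

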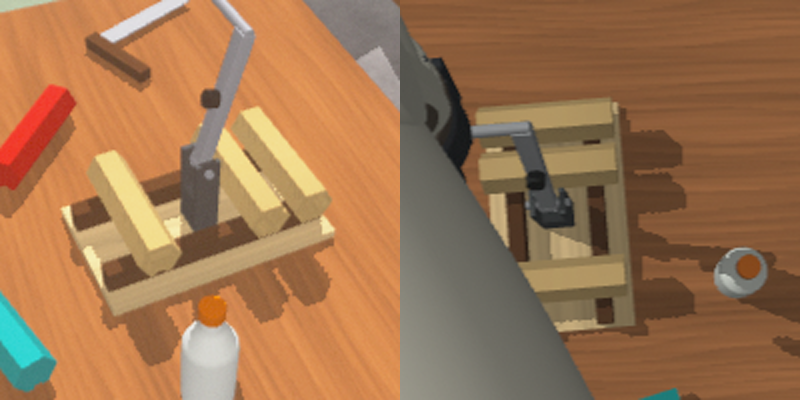

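The clamp stays open by itself: the arm stands up at crop (225,95) and the blank is still on its seat. Next I'll tilt the wrist camera at the blank's +y end to find the groove.

play_rows:
  motion:
    - {"dp":[-50,20,0],"turn":[-0.13,0,0]}
    - {"dp":[-100,40,-10],"turn":[-0.26,0,0]}
    - {"dp":[-140,60,-40],"turn":[-0.39,0,0]}
    - {"dp":[-178,70,-80],"turn":[-0.524,0,0]}
    - {"dp":[-178,70,-130],"turn":[-0.524,0,0]}
    - {"dp":[-178,70,-176],"turn":[-0.524,0,0]}
    - {"dp":[-178,70,-176],"turn":[-0.524,0,0]}
    - {"dp":[-178,70,-176],"turn":[-0.524,0,0]}

```text
time_s: 6.2
position: [0.4199, 0.3293, 0.1453]
eef_rot: [0.664, 0.701, -0.19, 0.178]
ft_force: [0.3, -0.4, 0.7]
opening: 0.0501
grasp_force: 0.0
```

Run:
```python
from h import *
o=r.observe(); im=r.camera('wrist')
print(o['time_s'],o['position'],o['eef_rot'],o['qpos'])
P=[wproj(W(J,x,.08,z),o) for x,z in((.0127,.084),(-.0127,.084),(-.0254,.062),(-.0127,.04),(.0127,.04),(.0254,.062))]
c=np.mean(P,0).astype(int); print(P,c)
x,y=max(0,c[0]-50),max(0,c[1]-40)
a=cv2.resize(im[y:y+80,x:x+100],None,fx=6,fy=6,interpolation=cv2.INTER_CUBIC)
cv2.imwrite('pics/c4.png',a); print(x,y)
```

```text
6.2 [0.41986241 0.3292945  0.14530923] [ 0.66382549  0.70107169 -0.18989965  0.17824794] [ 0.83788862  0.40830653  0.27906391  1.85114988 -0.34143554  2.42570734]
[array([466.6, 226. ]), array([435.8, 226.1]), array([414.6, 203.7]), array([424.7, 184.5]), array([452.7, 185.4]), array([473.3, 204.8])] [444 205]
394 165
```

View pics/c4.png

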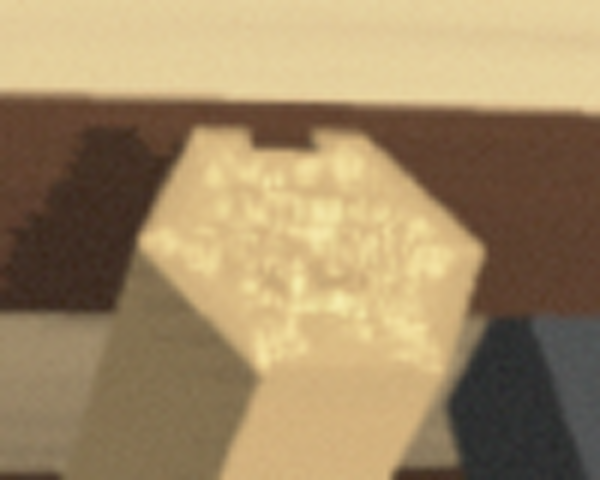

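Crop c4 is upside down (image up is world down). The dark notch at (283,135) is on the lower flat, so the groove faces straight down. It needs a 180° roll, done as three 60° rolls: grasp tilted -30° and release at +30°.

```bash
cat >> h.py <<'E'
import json
def load():
    d=json.load(open('cmd.json')); return np.array(d['p']),R.from_quat(d['q'])
def pose(F,x,y,z,phi,back=0):
    """grasp point at F-local (x,y,z) m, tool tilted phi deg about F's y, backed off along tool z"""
    Rt=R.from_euler('z',F[2])*R.from_euler('y',phi,degrees=True)*R.from_quat([2**-.5,2**-.5,0,0])
    return W(F,x,y,z)+Rt.as_matrix()[:,2]*(.008-back),Rt
def delta(tgt,base=None):
    p,q=base or load(); return np.round((tgt[0]-p)*1e3,1).tolist(),np.round((tgt[1]*q.inv()).as_rotvec(),3).tolist()
def save(dp,turn):   # after a move: commanded pose
    p,q=load(); p=p+np.array(dp)/1e3; q=R.from_rotvec(turn)*q
    json.dump({'p':p.tolist(),'q':q.as_quat().tolist()},open('cmd.json','w')); return p,q
E
python3 - <<'E'
from h import *
q=R.from_rotvec([-.524,0,0])*R.from_rotvec([0,0,-1.283])*R.from_quat([.116637388,.993174566,0,0])
p=np.array([.4204,.3302,.1462]); json.dump({'p':p.tolist(),'q':q.as_quat().tolist()},open('cmd.json','w'))
a=pose(J,.001,0,.062,-30,.1); b=pose(J,.001,0,.062,-30,0); l=pose(J,-.03,0,.30,-30)
print('pre',a[0],delta(a)); print('grasp from pre',delta(b,a)); print('lift from grasp',delta(l,b)); print((q*a[1].inv()).as_rotvec())
c=[pose(K,0,0,.30,-30),pose(K,0,0,.30,30),pose(K,0,0,.0625,30)]
print('rack hi -30 from lift',delta(c[0],l),'rack hi +30',delta(c[1],l), c[1][0])
E
```

```text
pre [0.47456632 0.2107577  0.14167434] ([54.2, -119.4, -4.5], [0.54, -0.511, 0.137])
grasp from pre ([49.9, 2.7, -86.6], [0.0, 0.0, 0.0])
lift from grasp ([-31.0, -1.7, 238.0], [0.0, 0.0, 0.0])
[-0.54021788  0.51126329 -0.13742071]
rack hi -30 from lift ([-11.5, -425.6, 0.0], [0.0, -0.0, 0.061]) rack hi +30 ([-19.4, -426.5, 0.0], [-0.089, 1.044, 0.055]) [ 0.4741266  -0.21476058  0.2930718 ]
```

play_rows:
  motion:
    - {"dp":[0,0,45],"turn":[0.08,-0.075,0.02]}
    - {"dp":[0,-30,90],"turn":[0.17,-0.16,0.04]}
    - {"dp":[20,-70,90],"turn":[0.27,-0.255,0.068]}
    - {"dp":[40,-100,90],"turn":[0.36,-0.34,0.09]}
    - {"dp":[54.2,-119.4,80],"turn":[0.45,-0.425,0.114]}
    - {"dp":[54.2,-119.4,50],"turn":[0.54,-0.511,0.137]}
    - {"dp":[54.2,-119.4,15],"turn":[0.54,-0.511,0.137]}
    - {"dp":[54.2,-119.4,-4.5],"turn":[0.54,-0.511,0.137]}
    - {"dp":[54.2,-119.4,-4.5],"turn":[0.54,-0.511,0.137]}
  gripper: 66
  newtons: 60

```text
time_s: 7.15
position: [0.4744, 0.2095, 0.1427]
eef_rot: [0.665, 0.701, 0.188, 0.178]
ft_force: [0.0, 0.3, 1.0]
opening: 0.0661
grasp_force: 0.0
```

play_rows:
  motion:
    - {"dp":[20,1,-35],"turn":[0,0,0]}
    - {"dp":[40,2.2,-70],"turn":[0,0,0]}
    - {"dp":[49.9,2.7,-86.6],"turn":[0,0,0]}
    - {"dp":[49.9,2.7,-86.6],"turn":[0,0,0]}

```text
time_s: 7.55
position: [0.5257, 0.2133, 0.0557]
eef_rot: [0.665, 0.701, 0.187, 0.178]
ft_force: [-0.1, -0.2, -0.5]
opening: 0.0661
grasp_force: 0.0
```

play_rows:
  motion:
    - {"dp":[0,0,0],"turn":[0,0,0]}
    - {"dp":[0,0,0],"turn":[0,0,0]}
    - {"dp":[0,0,0],"turn":[0,0,0]}
    - {"dp":[0,0,0],"turn":[0,0,0]}
    - {"dp":[0,0,0],"turn":[0,0,0]}
  gripper: 30

```text
time_s: 8.05
position: [0.5258, 0.2143, 0.0587]
eef_rot: [0.664, 0.701, 0.19, 0.179]
ft_force: [-2.2, -1.1, 7.2]
opening: 0.0427
grasp_force: 62.2
```

play_rows:
  motion:
    - {"dp":[0,0,25],"turn":[0,0,0]}
    - {"dp":[-5,0,65],"turn":[0,0,0]}
    - {"dp":[-15,0,110],"turn":[0,0,0]}
    - {"dp":[-25,-1,155],"turn":[0,0,0]}
    - {"dp":[-31,-1.7,200],"turn":[0,0,0]}
    - {"dp":[-31,-1.7,238],"turn":[0,0,0]}
    - {"dp":[-31,-1.7,238],"turn":[0,0,0]}

```text
time_s: 8.75
position: [0.4943, 0.2126, 0.3016]
eef_rot: [0.664, 0.7, 0.193, 0.18]
ft_force: [0.4, 0.0, -0.5]
opening: 0.043
grasp_force: 61.7
```

play_rows:
  motion:
    - {"dp":[-5,-50,0],"turn":[-0.01,0.13,0.007]}
    - {"dp":[-6,-95,0],"turn":[-0.022,0.26,0.014]}
    - {"dp":[-8,-140,0],"turn":[-0.033,0.39,0.02]}
    - {"dp":[-10,-185,0],"turn":[-0.044,0.52,0.027]}
    - {"dp":[-12,-230,0],"turn":[-0.055,0.65,0.034]}
    - {"dp":[-14,-275,0],"turn":[-0.066,0.78,0.041]}
    - {"dp":[-16,-320,0],"turn":[-0.077,0.91,0.048]}
    - {"dp":[-18,-365,0],"turn":[-0.089,1.044,0.055]}
    - {"dp":[-19.4,-400,0],"turn":[-0.089,1.044,0.055]}
    - {"dp":[-19.4,-426.5,0],"turn":[-0.089,1.044,0.055]}
    - {"dp":[-19.4,-426.5,0],"turn":[-0.089,1.044,0.055]}
    - {"dp":[-19.4,-426.5,0],"turn":[-0.089,1.044,0.055]}

```text
time_s: 9.95
position: [0.474, -0.2148, 0.2931]
eef_rot: [0.643, 0.721, -0.194, -0.172]
ft_force: [0.3, -0.3, -1.4]
opening: 0.0429
grasp_force: 61.7
```

Run:
```python
from h import *
save([54.2,-119.4,-4.5],[.54,-.511,.137]); save([49.9,2.7,-86.6],[0,0,0]); save([-31,-1.7,238],[0,0,0]); p,q=save([-19.4,-426.5,0],[-.089,1.044,.055])
o=r.observe(); print(p,o['position'],q.as_quat(),o['eef_rot'],o['qpos'],o['opening'],o['grasp_force'])
im=r.camera('side');t=r.camera('top')
u=lambda im,x,y,w,h,k: cv2.resize(im[y:y+h,x:x+w],None,fx=k,fy=k,interpolation=cv2.INTER_CUBIC)
cv2.imwrite('pics/c5.png',np.hstack([u(im,180,100,200,300,2),u(t,340,100,200,300,2)]))
b=pose(K,0,0,.064,30,.004); print('place',delta(b));
```

```text
[ 0.4741 -0.2147  0.2931] [ 0.47402185 -0.21480119  0.29306032] [ 0.64260674  0.72101832 -0.19376458 -0.17217561] [ 0.64305475  0.72065182 -0.19354906 -0.17227973] [-0.31532827  0.51244356  0.69933393  2.24151037 -0.21031573  1.19386196] 0.042924076102888724 61.68231437826762
place ([2.0, 0.2, -232.6], [0.001, -0.001, 0.0])
```

View pics/c5.png

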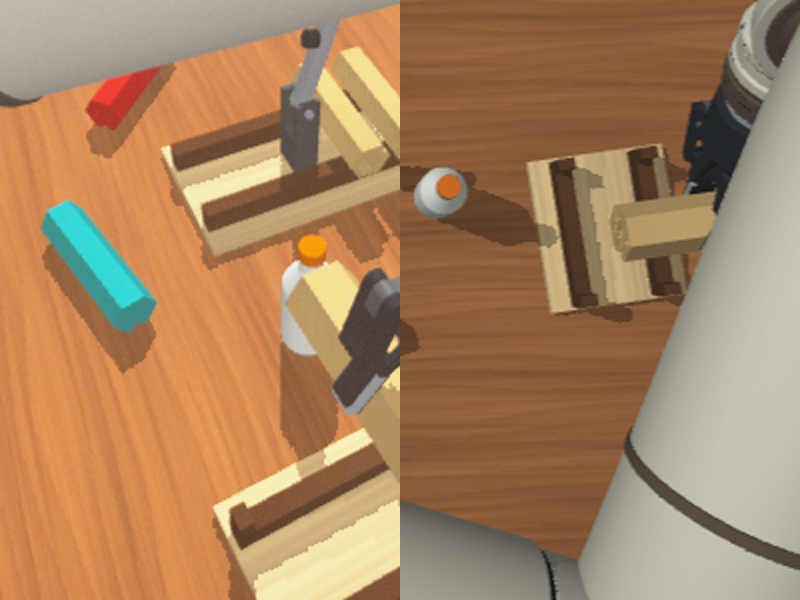

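The blank is held firmly and lies level above the rack, at crop (670,225) in the top view. Lower it at +30° and release.

play_rows:
  motion:
    - {"dp":[2,0.2,-45],"turn":[0,0,0]}
    - {"dp":[2,0.2,-90],"turn":[0,0,0]}
    - {"dp":[2,0.2,-135],"turn":[0,0,0]}
    - {"dp":[2,0.2,-175],"turn":[0,0,0]}
    - {"dp":[2,0.2,-205],"turn":[0,0,0]}
    - {"dp":[2,0.2,-222],"turn":[0,0,0]}
    - {"dp":[2,0.2,-228],"turn":[0,0,0]}
    - {"dp":[2,0.2,-232],"turn":[0,0,0]}
    - {"dp":[2,0.2,-234],"turn":[0,0,0]}
    - {"dp":[2,0.2,-234],"turn":[0,0,0]}

```text
time_s: 11.05
position: [0.4765, -0.2144, 0.0599]
eef_rot: [0.643, 0.721, -0.194, -0.172]
ft_force: [-0.1, 0.3, -0.9]
opening: 0.0432
grasp_force: 61.7
```

play_rows:
  motion:
    - {"dp":[0,0,-1],"turn":[0,0,0]}
    - {"dp":[0,0,-2],"turn":[0,0,0]}
    - {"dp":[0,0,-2],"turn":[0,0,0]}

```text
time_s: 11.35
position: [0.4765, -0.2147, 0.0587]
eef_rot: [0.643, 0.721, -0.193, -0.171]
ft_force: [0.8, 0.0, 8.0]
opening: 0.0428
grasp_force: 62.6
```

Run:
```python
from h import *
save([2,.2,-234],[0,0,0]); p,q=save([0,0,-2],[0,0,0]); b0=(p,q)
out=pose(K,0,0,.062,30,.104); hi=pose(K,0,0,.062,0,.13); pre=pose(K,0,0,.062,-30,.1); g=pose(K,0,0,.062,-30,0); l=pose(K,0,0,.13,-30,0); m=pose(K,0,0,.13,30,0); d=pose(K,0,0,.064,30,0)
print('out',delta(out)); print('hi from out',delta(hi,out)); print('pre from out',delta(pre,out)); print('g from pre',delta(g,pre)); print('lift',delta(l,g)); print('roll from l',delta(m,l)); print('0 tilt from l',delta(pose(K,0,0,.13,0,0),l)); print('down',delta(d,m))
```

```text
out ([49.7, 5.7, 88.0], [0.001, -0.001, 0.0])
hi from out ([-47.7, -5.5, 38.9], [0.06, -0.52, 0.0])
pre from out ([-93.4, -10.8, -3.5], [0.121, -1.04, 0.0])
g from pre ([49.7, 5.8, -86.6], [0.0, 0.0, 0.0])
lift ([0.0, 0.0, 68.0], [0.0, 0.0, 0.0])
roll from l ([-7.9, -0.9, 0.0], [-0.121, 1.04, 0.0])
0 tilt from l ([-4.0, -0.5, -1.1], [-0.06, 0.52, 0.0])
down ([0.0, 0.0, -66.0], [0.0, 0.0, 0.0])
```

play_rows:
  motion:
    - {"dp":[0,0,1],"turn":[0,0,0]}
    - {"dp":[0,0,1],"turn":[0,0,0]}
    - {"dp":[0,0,1],"turn":[0,0,0]}
  gripper: 66

```text
time_s: 11.65
position: [0.4762, -0.2145, 0.0581]
eef_rot: [0.643, 0.721, -0.194, -0.172]
ft_force: [0.5, -0.3, 0.5]
opening: 0.0658
grasp_force: 0.0
```

play_rows:
  motion:
    - {"dp":[25,3,43],"turn":[0,0,0]}
    - {"dp":[49.7,5.7,87],"turn":[0,0,0]}
    - {"dp":[38,4,103],"turn":[0.015,-0.13,0]}
    - {"dp":[27,3,117],"turn":[0.03,-0.26,0]}
    - {"dp":[15,2,124],"turn":[0.045,-0.39,0]}
    - {"dp":[2,0,126],"turn":[0.06,-0.52,0]}
    - {"dp":[-11,-1,124],"turn":[0.076,-0.65,0]}
    - {"dp":[-22,-3,116],"turn":[0.091,-0.78,0]}
    - {"dp":[-33,-4,102],"turn":[0.106,-0.91,0]}
    - {"dp":[-43.7,-5.1,83.5],"turn":[0.122,-1.041,0]}
    - {"dp":[-43.7,-5.1,83.5],"turn":[0.122,-1.041,0]}

```text
time_s: 12.75
position: [0.4259, -0.2166, 0.1324]
eef_rot: [0.645, 0.72, 0.194, 0.167]
ft_force: [-0.9, 0.7, -1.3]
opening: 0.0659
grasp_force: 0.0
```

play_rows:
  motion:
    - {"dp":[20,2.3,-35],"turn":[0,0,0]}
    - {"dp":[40,4.6,-70],"turn":[0,0,0]}
    - {"dp":[49.7,5.8,-86.6],"turn":[0,0,0]}
    - {"dp":[49.7,5.8,-86.6],"turn":[0,0,0]}

```text
time_s: 13.15
position: [0.4819, -0.2127, 0.0526]
eef_rot: [0.643, 0.722, 0.193, 0.17]
ft_force: [-0.2, 0.3, 1.4]
opening: 0.0662
grasp_force: 0.0
```

play_rows:
  motion:
    - {"dp":[0,0,0],"turn":[0,0,0]}
    - {"dp":[0,0,0],"turn":[0,0,0]}
    - {"dp":[0,0,0],"turn":[0,0,0]}
    - {"dp":[0,0,0],"turn":[0,0,0]}
    - {"dp":[0,0,0],"turn":[0,0,0]}
  gripper: 30

```text
time_s: 13.65
position: [0.4826, -0.2145, 0.0569]
eef_rot: [0.642, 0.721, 0.194, 0.173]
ft_force: [-3.6, -0.1, 7.8]
opening: 0.0432
grasp_force: 62.0
```

play_rows:
  motion:
    - {"dp":[0,0,34],"turn":[0,0,0]}
    - {"dp":[0,0,68],"turn":[0,0,0]}
    - {"dp":[-1,0,68],"turn":[-0.015,0.13,0]}
    - {"dp":[-2,0,68],"turn":[-0.03,0.26,0]}
    - {"dp":[-3,0,68],"turn":[-0.045,0.39,0]}
    - {"dp":[-4,-0.5,68],"turn":[-0.06,0.52,0]}
    - {"dp":[-5,-0.5,68],"turn":[-0.076,0.65,0]}
    - {"dp":[-6,-0.8,68],"turn":[-0.091,0.78,0]}
    - {"dp":[-7,-0.8,68],"turn":[-0.106,0.91,0]}
    - {"dp":[-7,-0.8,68],"turn":[-0.121,1.04,0]}
    - {"dp":[-7,-0.8,68],"turn":[-0.121,1.04,0]}

```text
time_s: 14.75
position: [0.4757, -0.2139, 0.117]
eef_rot: [0.641, 0.721, -0.196, -0.177]
ft_force: [0.6, -0.2, -2.9]
opening: 0.0429
grasp_force: 61.6
```

play_rows:
  motion:
    - {"dp":[0,0,-35],"turn":[0,0,0]}
    - {"dp":[0,0,-55],"turn":[0,0,0]}
    - {"dp":[0,0,-62],"turn":[0,0,0]}
    - {"dp":[0,0,-65],"turn":[0,0,0]}
    - {"dp":[0,0,-67],"turn":[0,0,0]}
    - {"dp":[0,0,-67],"turn":[0,0,0]}

```text
time_s: 15.35
position: [0.4755, -0.2148, 0.0573]
eef_rot: [0.643, 0.721, -0.192, -0.171]
ft_force: [0.3, -0.1, -0.9]
opening: 0.0432
grasp_force: 61.7
```

play_rows:
  motion:
    - {"dp":[0,0,-1],"turn":[0,0,0]}
    - {"dp":[0,0,-2],"turn":[0,0,0]}
    - {"dp":[0,0,-2],"turn":[0,0,0]}

```text
time_s: 15.65
position: [0.4756, -0.2148, 0.0569]
eef_rot: [0.643, 0.721, -0.193, -0.171]
ft_force: [0.8, 0.7, 15.0]
opening: 0.0433
grasp_force: 62.9
```

play_rows:
  motion:
    - {"dp":[0,0,1],"turn":[0,0,0]}
    - {"dp":[0,0,1],"turn":[0,0,0]}
    - {"dp":[0,0,1],"turn":[0,0,0]}
  gripper: 66

```text
time_s: 15.95
position: [0.4752, -0.2146, 0.0551]
eef_rot: [0.643, 0.721, -0.193, -0.172]
ft_force: [0.4, -1.0, -0.1]
opening: 0.0658
grasp_force: 0.0
```

Run:
```python
from h import *
for d in [([0,0,1],[0,0,0]),([-43.7,-5.1,83.5],[.122,-1.041,0]),([49.7,5.8,-86.6],[0,0,0]),([-7,-.8,68],[-.121,1.04,0]),([0,0,-67],[0,0,0]),([0,0,-2],[0,0,0]),([0,0,1],[0,0,0])]: p,q=save(*d)
o=r.observe(); print(p,o['position'])
out=pose(K,0,0,.062,30,.104);pre=pose(K,0,0,.062,-30,.1)
print(delta(out),delta(pre))
```

```text
[ 0.4751 -0.2146  0.055 ] [ 0.4752434  -0.21461298  0.05514832]
([50.7, 5.8, 90.1], [-0.0, 0.0, 0.001]) ([-42.7, -5.0, 86.7], [0.12, -1.04, 0.001])
```

play_rows:
  motion:
    - {"dp":[25,3,45],"turn":[0,0,0]}
    - {"dp":[50.7,5.8,90],"turn":[0,0,0]}
    - {"dp":[39,4,106],"turn":[0.015,-0.13,0]}
    - {"dp":[28,3,120],"turn":[0.03,-0.26,0]}
    - {"dp":[16,2,127],"turn":[0.045,-0.39,0]}
    - {"dp":[3,0,129],"turn":[0.06,-0.52,0]}
    - {"dp":[-10,-1,127],"turn":[0.075,-0.65,0]}
    - {"dp":[-21,-3,119],"turn":[0.09,-0.78,0]}
    - {"dp":[-32,-4,105],"turn":[0.105,-0.91,0]}
    - {"dp":[-42.7,-5,86.7],"turn":[0.12,-1.04,0.001]}
    - {"dp":[-42.7,-5,86.7],"turn":[0.12,-1.04,0.001]}

```text
time_s: 17.05
position: [0.426, -0.2166, 0.1326]
eef_rot: [0.645, 0.72, 0.194, 0.168]
ft_force: [-0.5, -0.0, -0.6]
opening: 0.0656
grasp_force: 0.0
```

play_rows:
  motion:
    - {"dp":[20,2.3,-35],"turn":[0,0,0]}
    - {"dp":[40,4.6,-70],"turn":[0,0,0]}
    - {"dp":[49.7,5.8,-86.6],"turn":[0,0,0]}
    - {"dp":[49.7,5.8,-86.6],"turn":[0,0,0]}

```text
time_s: 17.45
position: [0.4819, -0.2127, 0.0527]
eef_rot: [0.643, 0.722, 0.193, 0.17]
ft_force: [-0.7, 0.4, -0.1]
opening: 0.0658
grasp_force: 0.0
```

play_rows:
  motion:
    - {"dp":[0,0,0],"turn":[0,0,0]}
    - {"dp":[0,0,0],"turn":[0,0,0]}
    - {"dp":[0,0,0],"turn":[0,0,0]}
    - {"dp":[0,0,0],"turn":[0,0,0]}
    - {"dp":[0,0,0],"turn":[0,0,0]}
  gripper: 30

```text
time_s: 17.95
position: [0.4826, -0.2145, 0.057]
eef_rot: [0.642, 0.721, 0.193, 0.174]
ft_force: [-4.0, -0.3, 6.2]
opening: 0.043
grasp_force: 62.8
```

play_rows:
  motion:
    - {"dp":[0,0,34],"turn":[0,0,0]}
    - {"dp":[0,0,68],"turn":[0,0,0]}
    - {"dp":[-1,0,68],"turn":[-0.015,0.13,0]}
    - {"dp":[-2,0,68],"turn":[-0.03,0.26,0]}
    - {"dp":[-3,0,68],"turn":[-0.045,0.39,0]}
    - {"dp":[-4,-0.5,68],"turn":[-0.06,0.52,0]}
    - {"dp":[-5,-0.5,68],"turn":[-0.076,0.65,0]}
    - {"dp":[-6,-0.8,68],"turn":[-0.091,0.78,0]}
    - {"dp":[-7,-0.8,68],"turn":[-0.106,0.91,0]}
    - {"dp":[-7,-0.8,68],"turn":[-0.121,1.04,0]}
    - {"dp":[-7,-0.8,68],"turn":[-0.121,1.04,0]}

```text
time_s: 19.05
position: [0.4757, -0.214, 0.1172]
eef_rot: [0.64, 0.721, -0.196, -0.177]
ft_force: [0.6, 1.4, -2.6]
opening: 0.0429
grasp_force: 61.8
```

play_rows:
  motion:
    - {"dp":[0,0,-35],"turn":[0,0,0]}
    - {"dp":[0,0,-55],"turn":[0,0,0]}
    - {"dp":[0,0,-62],"turn":[0,0,0]}
    - {"dp":[0,0,-65],"turn":[0,0,0]}
    - {"dp":[0,0,-68],"turn":[0,0,0]}
    - {"dp":[0,0,-68],"turn":[0,0,0]}
    - {"dp":[0,0,-68],"turn":[0,0,0]}

```text
time_s: 19.75
position: [0.4756, -0.2149, 0.057]
eef_rot: [0.643, 0.722, -0.193, -0.171]
ft_force: [-0.2, 0.1, 6.6]
opening: 0.0434
grasp_force: 62.6
```

play_rows:
  motion:
    - {"dp":[0,0,0],"turn":[0,0,0]}
    - {"dp":[0,0,0],"turn":[0,0,0]}
    - {"dp":[0,0,0],"turn":[0,0,0]}
  gripper: 66

```text
time_s: 20.05
position: [0.4752, -0.2146, 0.0552]
eef_rot: [0.642, 0.721, -0.193, -0.172]
ft_force: [0.1, 0.4, -0.1]
opening: 0.0659
grasp_force: 0.0
```

play_rows:
  motion:
    - {"dp":[25,3,44],"turn":[0,0,0]}
    - {"dp":[50,5.8,88],"turn":[0,0,0]}
    - {"dp":[39,4,115],"turn":[0.015,-0.13,0]}
    - {"dp":[28,3,150],"turn":[0.03,-0.26,0]}
    - {"dp":[0,2,165],"turn":[0.045,-0.39,0]}
    - {"dp":[-50,0,165],"turn":[0.06,-0.52,0]}
    - {"dp":[-90,0,165],"turn":[0.06,-0.52,0]}
    - {"dp":[-110,0,165],"turn":[0.06,-0.52,0]}
    - {"dp":[-110,0,165],"turn":[0.06,-0.52,0]}

```text
time_s: 20.95
position: [0.362, -0.2144, 0.2213]
eef_rot: [0.666, 0.746, -0.0, 0.001]
ft_force: [2.0, 0.0, 0.6]
opening: 0.0661
grasp_force: 0.0
```

Run:
```python
from h import *
o=r.observe(); im=r.camera('wrist');t=r.camera('top'); s=r.camera('side'); cv2.imwrite('pics/top_f.png',t);cv2.imwrite('pics/side_f.png',s);cv2.imwrite('pics/w_f.png',im)
json.dump({'p':o['position'].tolist(),'q':list(o['eef_rot'])},open('wf.json','w'))
print(o['position'],r.spot_in('top','blank_a')[:5])
u=lambda im,x,y,w,h,k: cv2.resize(im[y:y+h,x:x+w],None,fx=k,fy=k,interpolation=cv2.INTER_CUBIC)
a=u(t,395,165,100,100,4); b=u(s,280,290,160,110,2.5); c=cv2.resize(im,(400,250)); b=cv2.resize(b,(400,275))
z=np.vstack([b,c]); a=np.vstack([a,np.zeros((z.shape[0]-400,400,3),np.uint8)])
cv2.imwrite('pics/c6.png',np.hstack([a,z]))
```

```text
[ 0.36200696 -0.21441817  0.22130354] [{'uv': [269.5, 143.2], 'score': 0.88}, {'uv': [300.4, 273.3], 'score': 0.8}, {'uv': [451.6, 214.7], 'score': 0.72}, {'uv': [268.9, 117.0], 'score': 0.68}, {'uv': [183.6, 231.8], 'score': 0.66}]
```

View pics/c6.png

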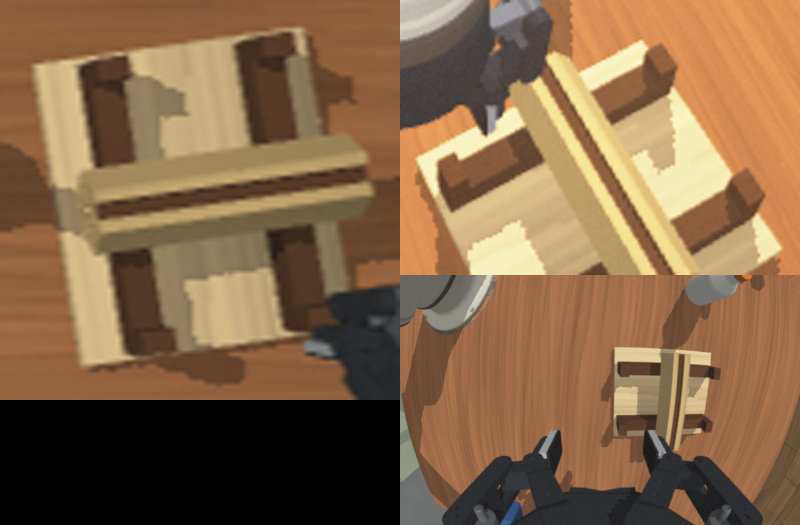

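The groove faces up across both bearers: in the top crop it runs from (97,211) to (369,174). I'll check the centring numerically.

Run:
```python
from h import *
t=cv2.imread('pics/top_f.png')
# groove mask: dark pixels along the blank in crop, intersect with z=.082
inv=lambda p:(lambda d:(np.cos(K[2])*d[0]+np.sin(K[2])*d[1],-np.sin(K[2])*d[0]+np.cos(K[2])*d[1]))(p[:2]-np.array(K[:2]))
px=lambda x,y:(395+(x+.5)/4-.5,165+(y+.5)/4-.5)
for n,u,z in [('gL',(97,211),.082),('gR',(369,174),.082),('end L corner',(80,172),.062),('end R near corner',(373,190),.062),('top far R',(366,162),.084),('stop FL in',(100,88),.06),('topL far',(95,198),.084)]:
    print(n,np.round(np.array(inv(ray('top',px(*u),z)))*1e3,1))
# model projections in crop coords
for n,(x,y,z) in {'blank L groove':(0,.08,.082),'blank R groove':(0,-.08,.082),'stop FL inner top y40':(.075,.04,.06),'stop FL y60':(.075,.06,.06),'stop NL':(-.075,.06,.06),'NL40':(-.075,.04,.06),'stop NR40':(-.075,-.04,.06),'FR-40':(.075,-.04,.06),'FR-60':(.075,-.06,.06)}.items():
    q=proj('top',W(K,x,y,z)); print(n,np.round([(q[0]-395)*4,(q[1]-165)*4],0))
im=t[165:265,395:495]; cv2.imwrite('pics/c7.png',cv2.resize(im,(600,600),interpolation=cv2.INTER_CUBIC))
```

```text
gL [-0.2 79.5]
gR [ -1.3 -80.3]
end L corner [23.7 80.6]
end R near corner [-11.3 -89.6]
top far R [  5.8 -78.9]
stop FL in [71.5 60.3]
topL far [ 7.3 79.9]
blank L groove [ 95. 209.]
blank R groove [367. 170.]
stop FL inner top y40 [131.  76.]
stop FL y60 [98. 81.]
stop NL [139. 332.]
NL40 [173. 327.]
stop NR40 [306. 308.]
FR-40 [263.  57.]
FR-60 [296.  53.]
```

View pics/c7.png

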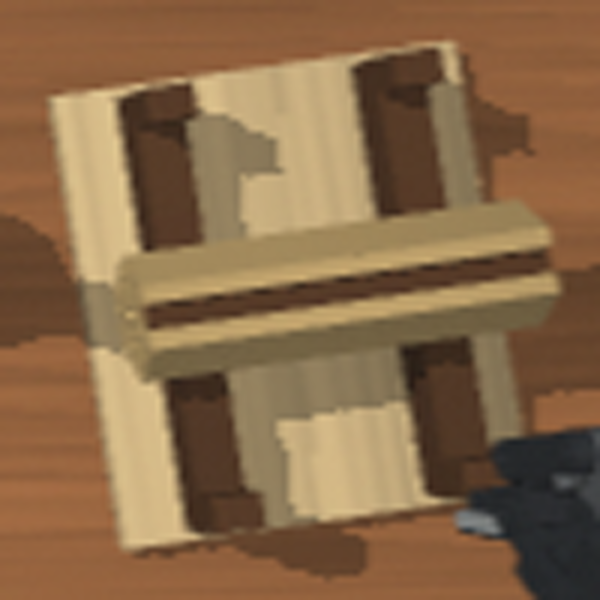

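The blank is centred to about 1 mm and square to within 0.5°, groove up. The gripper is clear, and c5, taken after the blank was out, showed the clamp still open. Handing in.

Run:
```python
from h import *
print(r.finish_job())
```

```text
the job is handed in; nothing more can be done
None
```

The job is handed in: the clamp was lifted and stayed open, and the blank lies groove up across both rack bearers, measured centred to about 1 mm and square to about 0.5°; no verdict came back, and I last saw the clamp open just after taking the blank out.

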